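Unstack the condiments and set out the serving mats

TASK

Somebody piled up the condiments to wipe the counter: take both stacks apart and stand each thing upright in the middle of its own mat - the chili jar with the green lid on the red mat, the slim spice jar on the blue mat, the pile of sauce dishes on the yellow mat (keep the pile together) and the toothpick box on the green mat. Set everything down gently without dropping it or tipping it over, and leave the sesame oil bottle and the steel pepper shaker where they stand; mind the shelf of bowls that hangs over the back of the counter.

Things in the scene. Friction and masses are not known exactly. Their poses are not given: they have to be found in the camera images.
- chili_jar: glass jar with red contents and a flat green screw lid, 64 x 68 mm across and 84 mm high, about 0.25 kg, bottom of one of the two stacks, standing on the worktop; origin at the centre of its underside, z up; the flat lid, 63 mm across, takes the top 10 mm. It can be gripped across x (62 mm) or y (68 mm) of its frame, body or lid
- spice_jar: slim spice jar, clear and white with a white cap and a dark patch on top of the cap, round, 47 mm across and 98 mm high, about 0.11 kg, standing loose on the lid of the chili jar at the start; origin at the centre of its underside, z up
- dishes: pile of small white sauce dishes nested in one another, handled as one solid piece: round, 65 to 69 mm across, 78 mm high, about 0.21 kg, bottom of the other stack, standing on the worktop; origin at the centre of its underside, z up; a thing put on it rests 72 mm above its origin
- pick_box: green and cream cardboard box of toothpicks, 30 mm (its x) by 52 mm (its y) by 75 mm high (z), about 0.06 kg, standing upright and loose in the uppermost sauce dish at the start; origin at the centre of its underside
- mat_red: round red silicone mat, 100 mm across, 4 mm thick, lying flat and fixed on the worktop; origin at the centre of its underside, z up (its top is 4 mm above the origin)
- mat_blue: round blue silicone mat, 100 mm across, 4 mm thick, lying flat and fixed on the worktop; origin at the centre of its underside, z up (its top is 4 mm above the origin)
- mat_yellow: round yellow silicone mat, 100 mm across, 4 mm thick, lying flat and fixed on the worktop; origin at the centre of its underside, z up (its top is 4 mm above the origin)
- mat_green: round green silicone mat, 100 mm across, 4 mm thick, lying flat and fixed on the worktop; origin at the centre of its underside, z up (its top is 4 mm above the origin)
- sesame_oil: bystander: green bottle with a yellow label and yellow cap, 62 x 57 mm across, 141 mm high, standing loose on the worktop; origin at the centre of its underside, z up; leave it alone
- pepper_shaker: bystander: grey steel pepper shaker, round, 58 mm across, 95 mm high, standing loose on the worktop; origin at the centre of its underside, z up; leave it alone
Things that resemble listed ones, but are neither listed nor needed, are in the scene too. There is more than one size of the pick_box; the one meant has the size given above.

How it is judged:
By the outcome, as a careful person would: the job done as asked, in the order asked, and still so for the second after the job is handed in, with the robot touching nothing.
It also fails if it takes over 120 s, if anything falls off the work surface, if the arm or the gripper's body presses on something with over 40 N, if the wrist force passes 120 N, or if a joint passes its speed limit or range.

ROBOT

A 6-joint arm with a two-finger parallel gripper is mounted at the origin on the work surface; the furniture and walls round the work are solid. World frame = base frame: x ahead of the robot, y to its left, z up, the work surface at z = 0. Lengths are in mm, angles in rad, forces in N, time in s.
With the tool pointing down it reaches from about 350 to 875 mm from the base axis. Payload 15.5 kg.
Tool frame: the origin (TCP) lies between the finger pads; the fingertips stand 25 mm ahead of it and the grasp point (between the pads) lies 6 mm ahead of it; z points along the fingers, y is the line along which they close (so a half turn about z gives the same grasp; the last joint's range is limited). The gripper opens to 85 mm and grips with 20 to 120 N. Pads are 22 mm wide; open, the fingers measure 114 mm over their backs; the gripper's body (76 mm by 85 mm) begins 54 mm behind the grasp point. The pads swing forward as they close: fully open they stand 13 mm farther back than shut.
Start: joints at [1.022, 0.494, 1.345, -0, 1.302, -0.096], TCP at [273.986, 561.746, 256.277] pointing down, gripper open.
Joint ranges: [-2.91, 2.91], [-0.82, 2.16], [0.22, 2.67], [-1.22, 4.37], [0.12, 2.79], [-3.08, 3.08]. Speed limits (rad/s): [1.89, 1.89, 2.57, 3.01, 3.01, 3.01].

INTERFACE

Orientations are given as a unit quaternion [x, y, z, w].
In Python, from workcell import r, kin, capture, camera_model, spotter, status gives the robot as it stands. The module is installed in compiled form; this text tells all that it offers. Calls block until the motion is done:
- r.move_to(position, orientation): joint-space move of the TCP to a pose.
- r.move_straight(position, max_speed=150, frame=None): straight line of the TCP; frame=None keeps the orientation; max_speed is the mean speed in mm/s.
- r.move_joints(angles): joint-space move.
- r.gripper_to(opening, newtons=None): finger opening in mm; newtons is the grip in N (None keeps the last); returns when the fingers have stopped.
- r.hold(seconds).
- kin.solve_ik(position, orientation): joint angles nearest the present ones, or None.
- capture(name): name is "scene" or "top" or "wrist"; returns the picture (420x560x3 uint8, blue, green, red); there is no depth.
- camera_model(name): a dict with "camera_matrix" (3x3 intrinsics, pixels), "cam_to_world" (4x4, takes a point from camera to world coordinates). Camera axes: x right, y up, looking along -z (the intrinsics and any distortion apply to the point x, -y, -z); pixel columns grow to the right and rows downward; lengths in mm; the calibration is good to about 2 mm. The wrist camera is an equidistant fisheye: a pixel r from the principal point sees the ray r / f radians off the axis. A picture is of the moment at which its call begins: read the wrist's pose just before it. camera_model takes no time and is no camera call; for the wrist camera it gives the pose at the moment of the call.
A pose or a line that the arm cannot do raises r.MotionError and nothing moves.
- r.job_done(): hands the job in; it is judged then, once.
Trained networks look in the newest picture that a camera, given by its name, has taken for a name from the list of things; names that differ only in an ending like _2 or _b are one class to them, and where a whole thing is asked for, a point or a joint stands for the part that bears it (a point fixed in the world has none). Each returns a list of dicts, best first, with "confidence" (0 to 1); they miss things now and then, are a little off and sometimes report something else, mostly with a low value. They report only what shows in the picture. A call takes as long as a camera call. They do not tell look-alikes from the thing itself.
- spotter.masks_of(target, camera): "pixels" (420x560 bool, what is visible of it).
- spotter.place_of(target, camera): "centre" ([x, y, z] in mm, in world coordinates, good to about 4 mm: a listed point, or the origin of a listed thing).
Readings, each from a call of its own:
- status.read_time_s(): time.
- status.read_joint_pos(): joint angles.
- status.read_dq(): joint speeds.
- status.read_tau(): joint torques, N m.
- status.read_eef_pos(): TCP position.
- status.read_tool_rot(): TCP orientation.
- status.read_ft_force(): force on the tool from outside, world axes, zero at the start.
- status.read_torque(): the same for the moment, N m.
- status.read_opening(): finger opening in mm.
- status.read_finger_force(): force on a finger pad.
Only numpy, scipy, OpenCV 4.12 (cv2) and the standard library are available. Lean on these libraries where they do the work, as an engineer would, in place of code of your own. Each camera call takes 0.05 s, during which the arm holds its last target. There are 200 camera calls.

## Working session

There is one attempt and no reset: what is moved stays moved. The work goes in short steps, each a Python script; the robot and the scene stay as the last script left them, time stands still between calls to the robot, and variables do not carry over. Pictures are saved under pics/ and viewed, at most 14 in all, crops included, and the job is handed in when it is done.

```bash
mkdir -p pics; python3 - <<'E'
from workcell import r, kin, capture, camera_model, spotter, status
import cv2
for c in ("scene","top"):
    cv2.imwrite(f"pics/{c}0.png",capture(c))
    m=camera_model(c); print(c,m["camera_matrix"],m["cam_to_world"].__repr__(),[k for k in m])
    for n in "chili_jar spice_jar dishes pick_box mat_red mat_blue mat_yellow mat_green sesame_oil pepper_shaker".split():
        print(n,[([round(float(v)) for v in d["centre"]],round(d["confidence"],2)) for d in spotter.place_of(n,c)])
print(status.read_time_s(),status.read_tool_rot())
E
```

```text
scene [[383.89878244   0.         284.67900906]
 [  0.         383.89878244 208.29370724]
 [  0.           0.           1.        ]] array([[ 5.22534855e-01,  4.40090472e-01, -7.30258654e-01,
        -4.08871949e+02],
       [-8.52611305e-01,  2.66336539e-01, -4.49576256e-01,
        -6.20078309e+02],
       [-3.35966412e-03,  8.57546048e-01,  5.14396236e-01,
         6.99013066e+02],
       [ 0.00000000e+00,  0.00000000e+00,  0.00000000e+00,
         1.00000000e+00]]) ['camera_matrix', 'cam_to_world']
chili_jar [([421, 128, -2], 0.75)]
spice_jar [([427, 124, 85], 0.78)]
dishes [([436, -321, -3], 0.82), ([529, 81, -2], 0.55)]
pick_box [([465, -446, 0], 0.78), ([477, -574, 2], 0.77), ([440, -327, 67], 0.61), ([425, 126, 85], 0.38)]
mat_red []
mat_blue [([459, 378, 0], 0.54)]
mat_yellow [([424, -175, 0], 0.89)]
mat_green [([421, -19, 0], 0.59)]
sesame_oil [([525, -97, 2], 0.78)]
pepper_shaker [([528, 79, 0], 0.88)]
top [[398.72140143   0.         285.40266015]
 [  0.         398.72140143 217.61959548]
 [  0.           0.           1.        ]] array([[-1.80695986e-02,  9.99025561e-01, -4.02668374e-02,
         3.68593672e+02],
       [-9.99777006e-01, -1.84940540e-02, -1.01935864e-02,
        -1.15082208e+02],
       [-1.09283504e-02,  4.00736641e-02,  9.99136964e-01,
         1.38336841e+03],
       [ 0.00000000e+00,  0.00000000e+00,  0.00000000e+00,
         1.00000000e+00]]) ['camera_matrix', 'cam_to_world']
chili_jar [([420, 133, -1], 0.57), ([522, -96, 0], 0.4)]
spice_jar [([425, 126, 85], 0.57)]
dishes [([438, -322, 2], 0.63)]
pick_box [([483, -574, 3], 0.9), ([444, -322, 72], 0.72), ([468, -453, 2], 0.58)]
mat_red []
mat_blue [([455, 379, -2], 0.59), ([332, 273, -4], 0.43)]
mat_yellow [([422, -178, 2], 0.89)]
mat_green [([424, -19, 1], 0.68)]
sesame_oil [([524, -95, -2], 0.83)]
pepper_shaker [([420, -177, 0], 0.75), ([526, 76, 2], 0.74)]
1.1 [ 2.24962335e-01  9.74367460e-01  1.92186110e-05 -3.96099606e-06]
```

View pics/scene0.png

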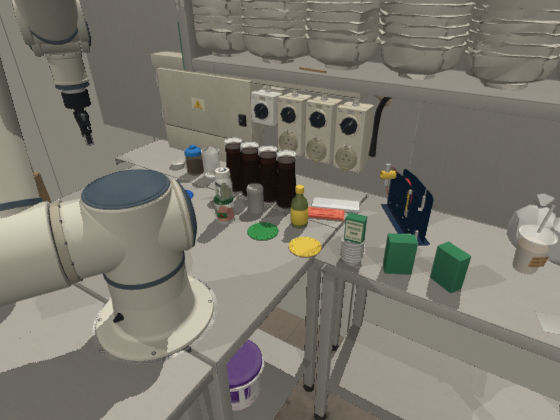

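View pics/top0.png

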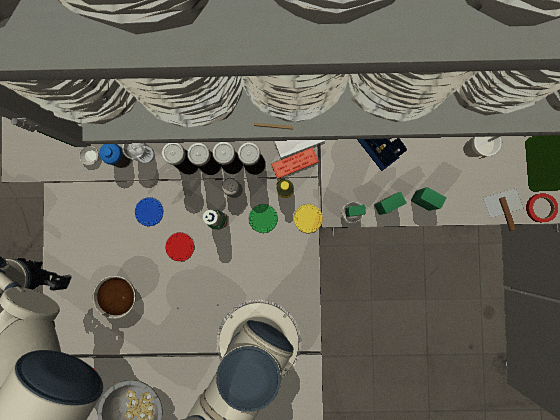

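The scene view shows the chili/spice stack at about (224,195), the dishes with the box on top at (352,240), green mat (262,231), yellow mat (305,246) and the shelf edge across rows 60-95. In the top view: blue mat (149,211), red (180,247), green (263,218), yellow (307,219), stacks at (212,217) and (354,211), loose bigger boxes at (390,203) and (429,198), shelf edge near row 135.

```bash
cat > h.py <<'E'
from workcell import r, kin, capture, camera_model, spotter, status
import numpy as np, cv2
from scipy.spatial.transform import Rotation as R
def ray(c,p,m=None):
    m=m or camera_model(c); K=m["camera_matrix"]; T=np.array(m["cam_to_world"])
    x=(p[0]-K[0,2])/K[0,0]; y=(p[1]-K[1,2])/K[1,1]
    if c=="wrist":
        t=np.hypot(x,y); s=np.sin(t)/t if t>1e-9 else 1; d=np.array([x*s,-y*s,-np.cos(t)])
    else: d=np.array([x,-y,-1.])
    d=T[:3,:3]@d; return T[:3,3],d/np.linalg.norm(d)
def tri(rs):
    A=sum(np.eye(3)-np.outer(d,d) for o,d in rs); b=sum((np.eye(3)-np.outer(d,d))@o for o,d in rs)
    X=np.linalg.solve(A,b); e=max(np.linalg.norm((np.eye(3)-np.outer(d,d))@(X-o)) for o,d in rs); return X,e
def atz(rr,z): o,d=rr; return o+d*(z-o[2])/d[2]
def proj(c,P,m):
    K=m["camera_matrix"]; T=np.linalg.inv(m["cam_to_world"]); p=T[:3,:3]@np.asarray(P,float)+T[:3,3]; v=np.array([p[0],-p[1],-p[2]])
    if c=="wrist":
        t=np.arctan2(np.hypot(v[0],v[1]),v[2]); s=t/max(np.hypot(v[0],v[1]),1e-9); u=v[:2]*s
    else: u=v[:2]/v[2]
    return np.array([K[0,0]*u[0]+K[0,2],K[1,1]*u[1]+K[1,2]])
HUE=dict(red=(172,8),blue=(108,130),yellow=(20,34),green=(50,80))
def blob(img,name,near,rad):
    h=cv2.cvtColor(img,cv2.COLOR_BGR2HSV); a,b=HUE[name]; H=h[...,0]
    m=((H>=a)&(H<=b) if a<b else (H>=a)|(H<=b))&(h[...,1]>110)&(h[...,2]>40)
    yy,xx=np.mgrid[:420,:560]; m&=np.hypot(xx-near[0],yy-near[1])<rad
    n,l,s,c=cv2.connectedComponentsWithStats(m.astype(np.uint8)); 
    if n<2: return None,0
    i=1+np.argmax(s[1:,4]); return c[i],s[i,4]
def down(yaw): # finger closing line (tool y) direction at angle yaw from world y
    return (R.from_euler('z',yaw)*R.from_quat([0,1,0,0])).as_quat()
E
python3 - <<'E'
from h import *
mt=camera_model("top");ms=camera_model("scene")
t=cv2.imread("pics/top0.png");s=cv2.imread("pics/scene0.png")
print("stick",tri([ray("top",(273,126),mt),ray("scene",(312,70),ms)]))
for n,p in dict(blue=(149,211),red=(180,247),green=(263,218),yellow=(307,219)).items():
    c,a=blob(t,n,p,22); X=atz(ray("top",c,mt),4); q=proj("scene",X,ms)
    c2,a2=blob(s,n,q,22); print(n,c,a,X.round(1),"scene",q.round(),c2,a2, tri([ray("top",c,mt),ray("scene",c2,ms)]) if a2 else "")
q=kin.solve_ik([410,250,420],down(0)); print(q)
m=camera_model("wrist"); print(m, status.read_eef_pos(), status.read_joint_pos())
# shelf edge back-projection at heights
for z in (300,400,500,600): print(z,atz(ray("top",(100,138),mt),z).round(),atz(ray("top",(500,138),mt),z).round(), atz(ray("scene",(200,62),ms),z).round(),atz(ray("scene",(540,98),ms),z).round())
E
```

```text
stick (array([618.30914097, -81.49813889, 470.67650314]), np.float64(0.6682114606340654))
blue [148.44371941 211.48450245] 613 [454.4 374.9   4. ] scene [179. 195.] [189.21052632 193.44736842] 38 (array([464.8010055 , 356.46380447,  14.32690342]), np.float64(17.929758037538942))
red [179.31354642 246.45814307] 657 [331.1 268.1   4. ] scene [176. 218.] None 0 
green [262.58767773 218.22748815] 633 [423.5 -21.9   4. ] scene [262. 230.] [262.45145631 230.84223301] 412 (array([423.99039111, -22.25706521,   1.26741383]), np.float64(0.6069746056873805))
yellow [307.85022693 218.14674735] 661 [ 420.9 -178.6    4. ] scene [304. 246.] [304.60877863 246.45992366] 524 (array([ 421.19811383, -179.05715316,    1.15845999]), np.float64(0.3319360547427178))
[ 4.23128558e-01  1.53975029e-01  1.41198461e+00 -4.44089210e-16
  1.57563301e+00 -1.14766777e+00]
{'camera_matrix': array([[325.1922621 ,   0.        , 279.29707917],
       [  0.        , 325.1922621 , 209.7737816 ],
       [  0.        ,   0.        ,   1.        ]]), 'cam_to_world': array([[ 4.39014160e-01, -8.57821757e-01, -2.67223505e-01,
         2.06087633e+02],
       [ 8.98480083e-01,  4.19256060e-01,  1.30222485e-01,
         5.94498657e+02],
       [ 3.27392604e-04, -2.97264512e-01,  9.54795110e-01,
         3.72991792e+02],
       [ 0.00000000e+00,  0.00000000e+00,  0.00000000e+00,
         1.00000000e+00]])} [274.00106513 561.76627724 256.2923211 ] [ 1.02148638e+00  4.93602709e-01  1.34544979e+00  2.04232484e-05
  1.30250621e+00 -9.55066004e-02]
300 [641. 403. 300.] [ 619. -693.  300.] [1262.  958.  300.] [1369. -681.  300.]
400 [616. 355. 400.] [ 595. -639.  400.] [844. 563. 400.] [ 923. -665.  400.]
500 [591. 307. 500.] [ 572. -586.  500.] [425. 167. 500.] [ 478. -650.  500.]
600 [566. 259. 600.] [ 549. -533.  600.] [   6. -228.  600.] [  32. -635.  600.]
```

```bash
cat >> h.py <<'E'
def view(tag,pos,yaw=0):
    r.move_to(pos,down(yaw)); r.hold(0.15); m=camera_model("wrist"); i=capture("wrist"); cv2.imwrite(f"pics/{tag}.png",i); np.savez(f"pics/{tag}.npz",**m)
    return i,m
E
python3 - <<'E'
from h import *
M=[]
for k,p in enumerate([(350,230,310),(370,110,310)]):
    i,m=view(f"w{k}",p); M.append((i,m))
    for n in("chili_jar","spice_jar"):
        print(n,[([round(float(v)) for v in d["centre"]],round(d["confidence"],2)) for d in spotter.place_of(n,"wrist")])
    d=spotter.masks_of("spice_jar","wrist"); 
    if d: print("mask",d[0]["pixels"].sum(),np.argwhere(d[0]["pixels"]).mean(0)[::-1])
for n,X in dict(blue=(454.4,374.9,4),red=(331,268,4)).items():
    rs=[]
    for i,m in M:
        c,a=blob(i,n,proj("wrist",X,m),70); print(n,proj("wrist",X,m).round(),c,a)
        if a: print(atz(ray("wrist",c,m),4).round(1)); rs.append(ray("wrist",c,m))
    if len(rs)>1: print(tri(rs))
print(status.read_time_s())
cv2.imwrite("pics/w01.png",cv2.resize(np.vstack([M[0][0],M[1][0]]),(400,600)))
E
```

```text
chili_jar [([425, 127, 0], 0.6)]
spice_jar [([426, 130, 84], 0.89)]
mask 2202 [182.85967302 255.47093551]
chili_jar [([423, 125, 1], 0.64), ([437, -323, 2], 0.45)]
spice_jar [([424, 129, 85], 0.91)]
mask 3742 [296.90085516 252.50721539]
blue [379. 241.] [378.03421927 240.25847176] 3010
[452.4 373.6   4. ]
blue [452. 227.] [450.19664269 227.47122302] 2502
[454.4 372.4   4. ]
(array([456.02117812, 376.04461351,  -2.47333067]), np.float64(0.8156446190698023))
red [308. 155.] [308.81578947 155.19419238] 4408
[331.2 268.8   4. ]
red [396. 143.] [395.01045205 143.21818657] 3827
[331.8 266.8   4. ]
(array([332.33727959, 269.51639932,  -3.4736368 ]), np.float64(0.09412063740106588))
3.6583
```

View pics/w1.png

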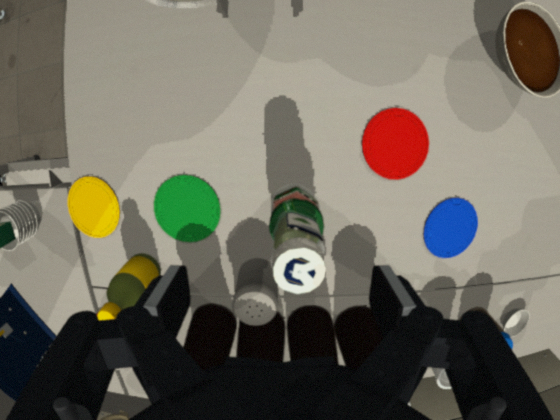

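The picture shows the spice cap with its dark patch at (299,271), red mat (395,143), blue (450,227), green (187,208), yellow (94,206), pepper shaker (256,290), sesame oil (135,285), all in agreement with the networks.

```bash
python3 - <<'E'
from h import *
def cap(t):
    i=cv2.imread(f"pics/{t}.png"); m=dict(np.load(f"pics/{t}.npz")); h=cv2.cvtColor(i,cv2.COLOR_BGR2HSV)
    p=proj("wrist",(425,128,182),m); yy,xx=np.mgrid[:420,:560]
    w=((h[...,2]>205)&(h[...,1]<45)&(np.hypot(xx-p[0],yy-p[1])<45)).astype(np.uint8)
    n,l,s,c=cv2.connectedComponentsWithStats(w); k=1+np.argmax(s[1:,4])
    hull=cv2.convexHull(np.argwhere(l==k)[:,::-1].astype(np.int32)); e=cv2.fitEllipse(hull)
    print(t,p.round(),s[k],e); return ray("wrist",e[0],m)
rs=[cap("w0"),cap("w1")]; print(tri(rs)); print([atz(x,182).round(1) for x in rs])
E
```

```text
w0 [167. 288.] [145 268  22  18 139] ((154.1560516357422, 275.0657043457031), (9.738470077514648, 26.862892150878906), 50.656341552734375)
w1 [300. 271.] [ 274  248   52   45 1349] ((298.89361572265625, 270.2256774902344), (44.370723724365234, 51.49834060668945), 81.30550384521484)
(array([408.07542725, 125.11084941, 200.75247302]), np.float64(5.566804928716348))
[array([412.3, 117.4, 182. ]), array([424.3, 126.9, 182. ])]
```

```bash
cat >> h.py <<'E'
def whitecap(i,c,m,P,rad,v=205):
    h=cv2.cvtColor(i,cv2.COLOR_BGR2HSV); p=proj(c,P,m); yy,xx=np.mgrid[:420,:560]
    w=((h[...,2]>v)&(h[...,1]<45)&(np.hypot(xx-p[0],yy-p[1])<rad)).astype(np.uint8)
    n,l,s,_=cv2.connectedComponentsWithStats(w); k=1+np.argmax(s[1:,4])
    e=cv2.minEnclosingCircle(cv2.convexHull(np.argwhere(l==k)[:,::-1].astype(np.int32))); print(c,p.round(1),s[k],e); return ray(c,e[0],m)
def grasp(x,y,z,yaw,open_,newtons,hi):
    r.gripper_to(open_,newtons); r.move_to([x,y,hi],down(yaw)); r.move_straight([x,y,z],120)
    r.gripper_to(0,newtons); r.hold(0.2); print("opening",status.read_opening(),"pad",status.read_finger_force(),"tcp",status.read_eef_pos())
def lower(z0,thr=3.0,maxdown=9):
    """step down 1 mm at a time from the present height until contact"""
    p=np.array(status.read_eef_pos()); p[2]=z0; r.move_straight(p,60); r.hold(0.2); f0=status.read_ft_force()[2]
    for k in range(maxdown):
        df=status.read_ft_force()[2]-f0
        if df>thr: break
        p[2]-=1; r.move_straight(p,20); r.hold(0.08)
    print("touch at",p[2],"dF",status.read_ft_force()[2]-f0)
E
python3 - <<'E'
from h import *
m1=dict(np.load("pics/w1.npz")); mt=camera_model("top")
a=whitecap(cv2.imread("pics/w1.png"),"wrist",m1,(425,128,182),45)
b=whitecap(cv2.imread("pics/top0.png"),"top",mt,(425,128,182),14,190)
print(tri([a,b]))
x,y=424.5,127.5
f=status.read_ft_force()
grasp(x,y,146,0,75,35,250)
r.move_straight([x,y,156],40); r.hold(.2); print("op",status.read_opening(),"dF",np.array(status.read_ft_force())-f)
r.move_straight([x,y,260],150)
print(status.read_time_s())
cv2.imwrite("pics/s1.png",capture("scene")[100:300,100:380].repeat(2,0).repeat(2,1))
E
```

```text
wrist [300.2 270.9] [ 274  248   52   45 1349] ((299.3431396484375, 271.0), 25.83176040649414)
top [209.  216.4] [203 210  14  14 110] ((209.5, 216.5), 7.106435298919678)
(array([424.73962529, 126.84064359, 182.34213584]), np.float64(0.4276728042152485))
opening 49.54681156604542 pad 34.48487061308697 tcp [424.94374246 127.62910505 146.78723955]
op 49.58333988534583 dF [ 1.0213496  -0.53665405 -0.51362685]
7.3583
```

View pics/s1.png

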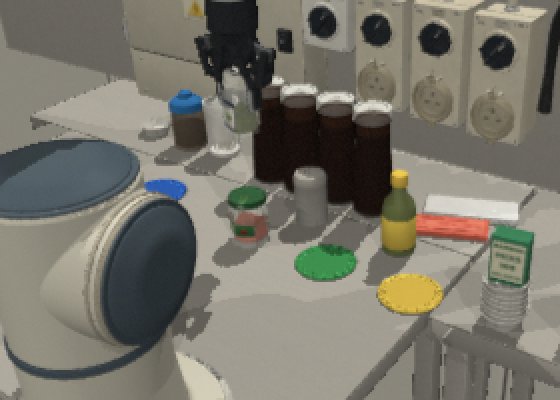

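The spice jar is held in the gripper (crop (235,105)); the chili jar stands undisturbed at (248,215). Its measured top, 182.3 mm, matches the text. Next I place it on blue.

```bash
python3 - <<'E'
from h import *
x,y=453.6,374.3
r.move_to([x,y,200],down(0)); r.move_straight([x,y,80],150)
lower(70)
r.gripper_to(75); r.move_straight([x,y,200],150)
# look at chili jar from 2 places
V=[]
for k,p in enumerate([(370,175,250),(340,100,270)]):
    i,m=view(f"c{k}",p); V.append((i,m))
    print([([round(float(v)) for v in d["centre"]],round(d["confidence"],2)) for d in spotter.place_of("chili_jar","wrist")])
    c,a=blob(i,"green",proj("wrist",(422,127,84),m),45); print(c,a,proj("wrist",(422,127,84),m)); 
    if k==0: print("spice",[([round(float(v)) for v in d["centre"]],round(d["confidence"],2)) for d in spotter.place_of("spice_jar","wrist")])
print(status.read_time_s())
cv2.imwrite("pics/c01.png",np.vstack([V[0][0][100:400],V[1][0][100:400]]))
E
```

```text
touch at 66.0 dF 8.827111918453907
[([422, 130, -2], 0.73)]
[232.45279658 246.28286427] 2807 [228.73072729 248.62639055]
spice [([452, 374, 3], 0.65)]
[([438, -323, 4], 0.59)]
[307.24822695 264.97473404] 2256 [305.07733001 267.22881011]
14.4917
```

View pics/c01.png

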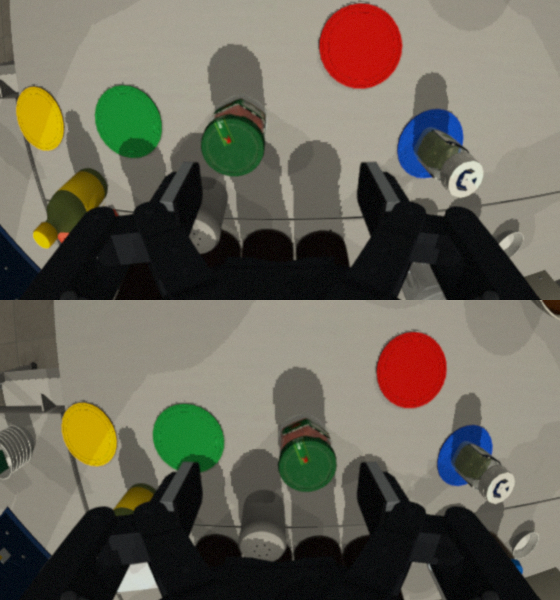

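Spice jar stands upright on the blue mat (465,180). Chili lid is at (233,143) upper / (306,463) lower; the body seems turned, so I zoom for its yaw.

```bash
python3 - <<'E'
from h import *
o=[]
for t,P in (("c0",(240,240)),("c1",(303,260))):
    i=cv2.imread(f"pics/{t}.png"); o.append(cv2.resize(i[P[1]-50:P[1]+50,P[0]-50:P[0]+50],(400,400),interpolation=cv2.INTER_CUBIC))
cv2.imwrite("pics/cz.png",np.hstack(o))
# lid disc: projected circles of 31.5 mm radius at z=84, fit centre to edge
rs=[]
for t in("c0","c1"):
    i=cv2.imread(f"pics/{t}.png"); m=dict(np.load(f"pics/{t}.npz")); g=cv2.GaussianBlur(i,(3,3),0).astype(float)
    best=[]
    for x in np.arange(415,434,1.):
        for y in np.arange(118,138,1.):
            s=0
            for a in np.linspace(0,2*np.pi,48,endpoint=False):
                u=[np.cos(a),np.sin(a)]
                pi=proj("wrist",(x+29*u[0],y+29*u[1],84),m); po=proj("wrist",(x+34.5*u[0],y+34.5*u[1],84),m)
                d=g[int(round(pi[1])),int(round(pi[0]))]-g[int(round(po[1])),int(round(po[0]))]
                s+=min(np.abs(d).sum(),120)
            best.append((s,x,y))
    best.sort(reverse=True); print(t,best[:4],proj("wrist",(*best[0][1:],84),m)); rs.append(ray("wrist",proj("wrist",(*np.mean([b[1:] for b in best[:6]],0),84),m),m))
print(tri(rs))
E
```

```text
c0 [(np.float64(5239.0), np.float64(419.0), np.float64(130.0)), (np.float64(5184.0), np.float64(419.0), np.float64(131.0)), (np.float64(5152.0), np.float64(420.0), np.float64(130.0)), (np.float64(5147.0), np.float64(420.0), np.float64(131.0))] [231.65146    245.79658481]
c1 [(np.float64(5351.0), np.float64(419.0), np.float64(129.0)), (np.float64(5239.0), np.float64(419.0), np.float64(130.0)), (np.float64(5191.0), np.float64(419.0), np.float64(128.0)), (np.float64(5150.0), np.float64(418.0), np.float64(129.0))] [307.08037447 264.66558955]
(array([420.90228759, 129.54423326,  80.33902768]), np.float64(0.12071645079097036))
```

View pics/cz.png

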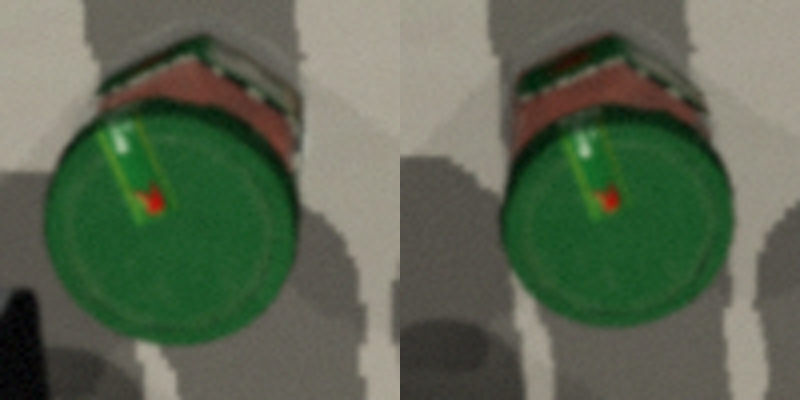

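The zoom shows a hexagonal body: two flat faces meet in a corner at crop (200,40) left / (615,35) right, pointing back to the robot. I turn these edges into a yaw.

```bash
python3 - <<'E'
from h import *
for t,o,pts in (("c0",(190,190),[(100,92),(200,40),(300,105)]),("c1",(253,210),[(120,88),(215,35),(308,108)])):
    m=dict(np.load(f"pics/{t}.npz")); 
    for z in(8,50,60):
        W=[atz(ray("wrist",(o[0]+a/4,o[1]+b/4),m),z)[:2] for a,b in pts]
        d1=W[1]-W[0]; d2=W[2]-W[1]; print(t,z,[w.round(1) for w in W],[round(np.degrees(np.arctan2(*d[::-1])),1) for d in(d1,d2)])
E
```

```text
c0 8 [array([410.7, 100. ]), array([394.9, 130.3]), array([414.6, 158.8])] [np.float64(117.5), np.float64(55.5)]
c0 50 [array([397.1, 108.8]), array([383.2, 135.5]), array([400.6, 160.7])] [np.float64(117.5), np.float64(55.5)]
c0 60 [array([393.9, 110.9]), array([380.5, 136.8]), array([397.2, 161.2])] [np.float64(117.5), np.float64(55.5)]
c1 8 [array([411.8, 104.7]), array([394.4, 133.9]), array([418.9, 164.3])] [np.float64(120.8), np.float64(51.1)]
c1 50 [array([395.5, 104.2]), array([380. , 130.2]), array([401.8, 157.1])] [np.float64(120.8), np.float64(51.1)]
c1 60 [array([391.6, 104.1]), array([376.6, 129.3]), array([397.7, 155.4])] [np.float64(120.8), np.float64(51.1)]
```

```bash
python3 - <<'E'
from h import *
x,y,w=420.5,129.5,-0.065
grasp(x,y,58,w,84,45,160)
r.move_straight([x,y,68],40); r.hold(.15); print("op",status.read_opening(),status.read_ft_force())
r.move_straight([x,y,150],150)
x,y=331.6,268.3
r.move_to([x,y,150],down(w)); r.move_straight([x,y,72],120)
lower(66); r.gripper_to(84); r.move_straight([x,y,200],150)
for k,p in enumerate([(380,-270,330),(365,-360,330)]):
    i,m=view(f"d{k}",p)
    for n in("pick_box","dishes"): print(n,[([round(float(v)) for v in d["centre"]],round(d["confidence"],2)) for d in spotter.place_of(n,"wrist")])
    for n,X in dict(green=(423.5,-21.9,4),yellow=(421,-178.6,4)).items():
        c,a=blob(i,n,proj("wrist",X,m),60)
        if a: print(n,a,atz(ray("wrist",c,m),4).round(1))
print(status.read_time_s())
i=cv2.imread("pics/d0.png");j=cv2.imread("pics/d1.png")
cv2.imwrite("pics/d01.png",np.vstack([i[100:400],j[100:400]]))
cv2.imwrite("pics/s2.png",capture("scene")[100:300,100:380].repeat(2,0).repeat(2,1))
E
```

```text
opening 61.02060420932857 pad 45.160828828811646 tcp [420.95059706 129.59650631  58.78089105]
op 60.716847465383104 [-1.38344428  0.07214978 -4.29807734]
touch at 63.0 dF 4.465064388963548
pick_box [([440, -326, 75], 0.98), ([465, -450, 3], 0.96), ([482, -576, 3], 0.91)]
dishes [([435, -324, 4], 0.84), ([423, -180, 0], 0.28)]
green 2606 [424.2 -25.    4. ]
yellow 3638 [ 421.3 -179.8    4. ]
pick_box [([437, -327, 72], 0.96), ([479, -575, -1], 0.77), ([467, -449, 2], 0.59)]
dishes [([434, -324, 8], 0.59)]
green 2015 [424.3 -25.9   4. ]
yellow 3090 [ 421.2 -181.     4. ]
25.6083
```

View pics/d01.png

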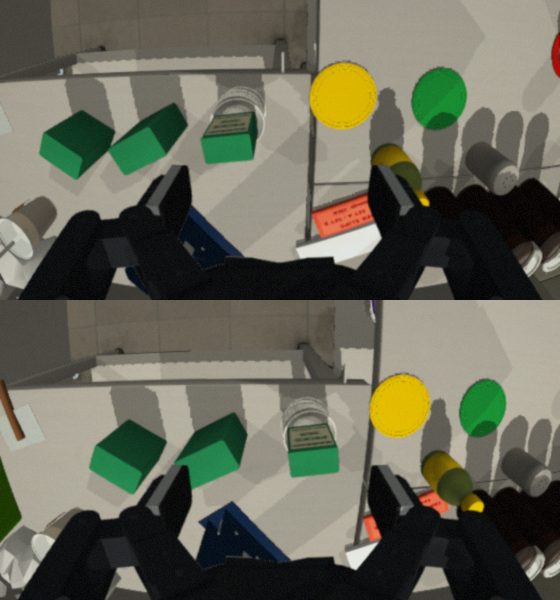

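View pics/s2.png

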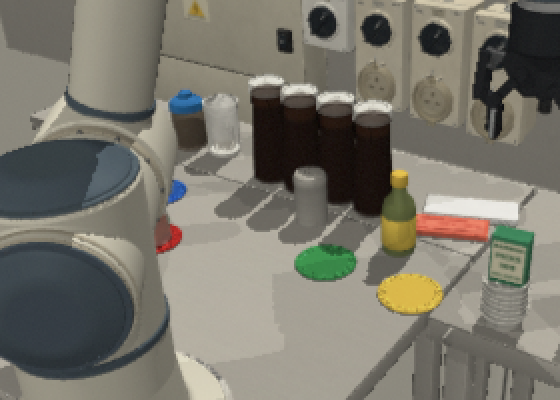

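The wrist pictures show the box on the dishes (bright top face (230,148) upper, (313,461) lower), yellow mat (343,95), green (438,98), and two loose boxes at (78,145) and (150,140). The scene crop shows the other things undisturbed, with the chili jar on red partly hidden by the arm at (165,235).

```bash
python3 - <<'E'
from h import *
C=[]
for t in("d0","d1"):
    i=cv2.imread(f"pics/{t}.png"); m=dict(np.load(f"pics/{t}.npz")); p=proj("wrist",(440,-325,147),m)
    h=cv2.cvtColor(i,cv2.COLOR_BGR2HSV); yy,xx=np.mgrid[:420,:560]
    w=((h[...,0]>55)&(h[...,0]<90)&(h[...,1]>130)&(h[...,2]>105)&(np.hypot(xx-p[0],yy-p[1])<42)).astype(np.uint8)
    w=cv2.morphologyEx(w,cv2.MORPH_OPEN,np.ones((3,3)))
    n,l,s,c=cv2.connectedComponentsWithStats(w); k=1+np.argmax(s[1:,4]); print(t,p.round(),s[k],c[k])
    hull=cv2.convexHull(np.argwhere(l==k)[:,::-1].astype(np.int32))[:,0]
    W=np.array([atz(ray("wrist",q,m),147)[:2] for q in hull],np.float32); print(cv2.minAreaRect(W))
    C.append(ray("wrist",c[k],m))
print("tri",tri(C))
o=[]
for t in("d0","d1"):
    i=cv2.imread(f"pics/{t}.png");m=dict(np.load(f"pics/{t}.npz"));p=proj("wrist",(437,-325,110),m).astype(int)
    o.append(cv2.resize(i[p[1]-45:p[1]+55,p[0]-50:p[0]+50],(400,400),interpolation=cv2.INTER_CUBIC)); print(p-[50,45])
cv2.imwrite("pics/dz.png",np.hstack(o))
E
```

```text
d0 [225. 249.] [ 202  234   51   29 1209] [227.07609595 248.39702233]
((439.41204833984375, -323.3900451660156), (28.115827560424805, 50.20226287841797), 6.790679931640625)
d1 [313. 263.] [ 289  248   49   29 1162] [313.64285714 261.83648881]
((439.4034729003906, -324.18255615234375), (28.253456115722656, 49.68238830566406), 6.211543560028076)
tri (array([ 441.22031682, -323.70592129,  142.44268369]), np.float64(0.0842094230029905))
[180 188]
[259 200]
```

View pics/dz.png

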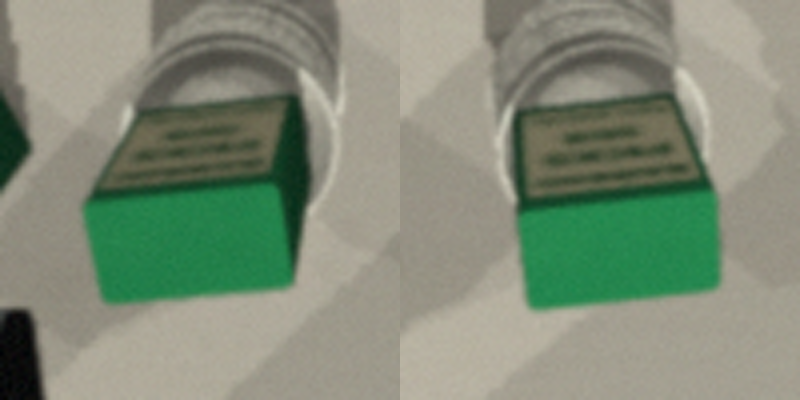

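The zoom shows the box's bright top face with all corners clear, turned about 6.5°, the measured rectangle matching 30 x 52 mm, inside the dish rim; both views agree on (440,-324).

```bash
python3 - <<'E'
from h import *
x,y,w=440.3,-323.8,np.radians(-83.5)
grasp(x,y,121,w,62,25,230)
r.move_straight([x,y,131],40); r.hold(.15); print("op",status.read_opening(),status.read_ft_force())
r.move_straight([x,y,230],150)
x,y=423.6,-22.5
r.move_to([x,y,200],down(w)); r.move_straight([x,y,64],150)
lower(56,thr=2.0); r.gripper_to(62); r.move_straight([x,y,180],150)
V=[]
for k,p in enumerate([(365,-280,270),(350,-340,270)]):
    i,m=view(f"e{k}",p); V.append(i)
    print("dishes",[([round(float(v)) for v in d["centre"]],round(d["confidence"],2)) for d in spotter.place_of("dishes","wrist")])
    if k==0: print("yellow",[atz(ray("wrist",c,m),4).round(1) for c,a in [blob(i,"yellow",proj("wrist",(421,-179,4),m),60)]])
print(status.read_time_s())
cv2.imwrite("pics/e01.png",np.vstack([v[120:420] for v in V]))
E
```

```text
opening 29.989376685376843 pad 29.218235313892365 tcp [ 440.44517684 -323.97447481  121.55138436]
op 29.482451071168505 [ 0.7573963  -0.42824667 -0.35330447]
touch at 53.0 dF 14.400153591730263
dishes [([437, -324, 4], 0.72)]
yellow [array([ 420.6, -180.3,    4. ])]
dishes [([437, -325, -1], 0.67)]
38.3167
```

View pics/e01.png

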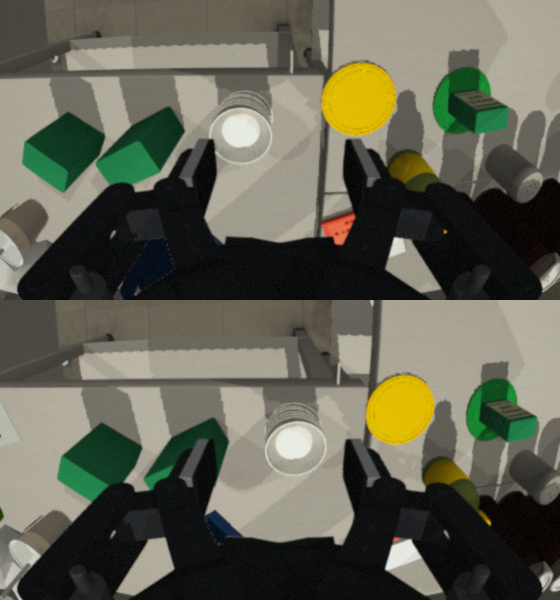

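The box stands on the green mat ((475,105) / (508,418)); the dish rim is at about (241,135) upper and (295,446) lower. Now I locate the rim circle.

```bash
python3 - <<'E'
from h import *
from scipy.optimize import minimize
A=np.linspace(0,2*np.pi,90,endpoint=False); D=[]
for t in("e0","e1"):
    g=cv2.cvtColor(cv2.imread(f"pics/{t}.png"),cv2.COLOR_BGR2GRAY).astype(np.float32); m=dict(np.load(f"pics/{t}.npz"))
    D.append((cv2.GaussianBlur(g,(0,0),1)-cv2.GaussianBlur(g,(0,0),5),m))
def s(v,which):
    tot=0
    for k in which:
        g,m=D[k]; P=np.array([proj("wrist",(v[0]+v[3]*np.cos(a),v[1]+v[3]*np.sin(a),v[2]),m) for a in A],np.float32)
        tot-=np.clip(cv2.remap(g,P[None,:,0],P[None,:,1],cv2.INTER_LINEAR),-10,40).mean()
    return tot
for wh in([0,1],[0],[1]):
    res=min((minimize(s,[437+dx,-324+dy,78,33],args=(wh,),method="Nelder-Mead",options=dict(initial_simplex=[[437+dx,-324+dy,78,33],[440+dx,-324+dy,78,33],[437+dx,-321+dy,78,33],[437+dx,-324+dy,82,33],[437+dx,-324+dy,78,34.5]])) for dx in(-3,0,3) for dy in(-3,0,3)),key=lambda q:q.fun)
    print(wh,res.x.round(1),res.fun)
E
```

```text
[0, 1] [ 439.9 -321.9   74.6   32.3] -32.085208892822266
[0] [ 439.4 -321.6   75.2   32.3] -16.088336944580078
[1] [ 439.6 -322.1   75.3   32.2] -16.214982986450195
```

```bash
python3 - <<'E'
from h import *
x,y=439,-322.4
grasp(x,y,51,0,85,40,160)
r.move_straight([x,y,61],40); r.hold(.15); print("op",status.read_opening(),status.read_ft_force())
r.move_straight([x,y,150],150)
x,y=421,-179.3
r.move_to([x,y,150],down(0)); r.move_straight([x,y,66],120)
lower(58.5); r.gripper_to(85); r.move_straight([x,y,170],150)
i,m=view("f0",(340,-90,320))
for n in("dishes","pick_box","sesame_oil","pepper_shaker"): print(n,[([round(float(v)) for v in d["centre"]],round(d["confidence"],2)) for d in spotter.place_of(n,"wrist")])
j,m2=view("f1",(330,290,320))
for n in("chili_jar","spice_jar"): print(n,[([round(float(v)) for v in d["centre"]],round(d["confidence"],2)) for d in spotter.place_of(n,"wrist")])
r.move_to([380,-350,300],down(0)); print(status.read_time_s())
t=capture("top"); 
for n in"chili_jar spice_jar dishes pick_box sesame_oil pepper_shaker".split(): print(n,[([round(float(v)) for v in d["centre"]],round(d["confidence"],2)) for d in spotter.place_of(n,"top")])
cv2.imwrite("pics/f01.png",np.vstack([i[100:400],j[100:400]])); cv2.imwrite("pics/t1.png",cv2.resize(t[170:290,100:400],None,fx=2.6,fy=2.6,interpolation=cv2.INTER_CUBIC))
E
```

```text
opening 64.35546836475254 pad 42.07112789154053 tcp [ 439.2832865  -322.63443251   51.85232764]
op 64.57270613223646 [-0.1793011  -0.41459715 -3.32637969]
touch at 55.5 dF 13.182336898083243
dishes [([420, -181, 4], 0.67)]
pick_box [([481, -580, 0], 0.92), ([463, -451, 4], 0.63), ([422, -22, 7], 0.59)]
sesame_oil [([522, -101, 3], 0.73)]
pepper_shaker []
chili_jar [([335, 270, 4], 0.6), ([418, -180, 6], 0.5)]
spice_jar [([456, 374, 4], 0.63)]
51.675
chili_jar [([328, 269, 4], 0.75)]
spice_jar [([456, 373, 1], 0.82)]
dishes [([418, -181, 8], 0.66), ([452, 373, 1], 0.55), ([425, -20, 4], 0.26)]
pick_box [([484, -573, -1], 0.91), ([424, -22, 2], 0.64)]
sesame_oil [([522, -97, -1], 0.84), ([417, -180, 5], 0.66)]
pepper_shaker [([525, 76, 2], 0.76)]
```

View pics/f01.png

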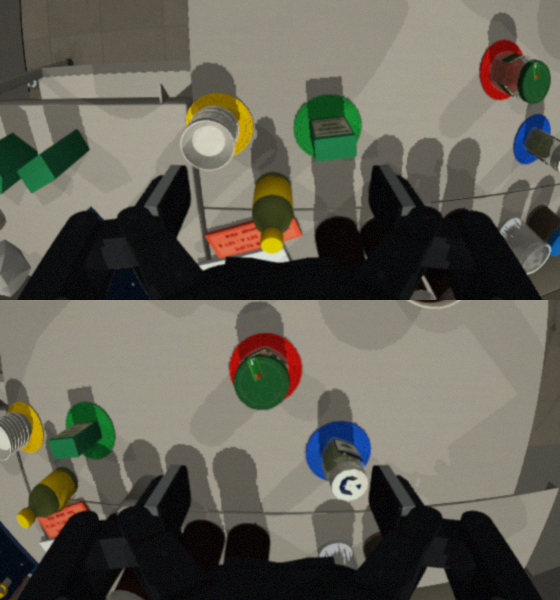

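View pics/t1.png

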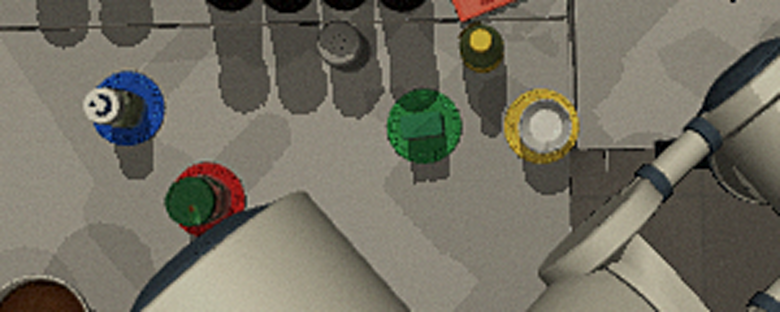

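Everything stands upright and centred: dishes on yellow (540,125), box on green (424,128), chili on red (195,200), spice on blue (110,105). The sesame oil (481,42) and the shaker (342,46) are unmoved.

```bash
python3 -c "
from h import *
r.hold(0.3); print(r.job_done())"
```

```text
the job is handed in; nothing more can be done
None
```

The job is handed in at about 52 s: both stacks are apart, all four things stand upright within about 4 mm of their mats' centres by the final camera checks, and the sesame oil bottle and pepper shaker are where they stood.

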